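Load a nine-volt battery into the bench battery tester

TASK

Load the 9 V battery into the battery tester by pushing it along the bench with the fingertips: slide it, stud end first, through the flared mouth between the two black cheeks until it is fully home against the contact block. Then swing the keeper arm all the way across behind the battery, pushing on its red pin, so that the battery is locked in. Do not pick the battery up at any time, and leave the heatsink, the side cutters and the capacitor where they lie.

Things in the scene. Friction and masses are not known exactly. Their poses are not given: they have to be found in the camera images.
- tester: The battery tester, fixed to the bench: grey housing 60 x 84 mm, 34 mm high, with a small display on top and an open bay in front of it. Origin on the bench under the middle of the seated battery's place. Axes: x is the level direction in which the battery is pushed home, y to the left of that, z up. The bay has no floor: the battery slides on the bench.
- bay (a point): Middle of the seated battery's place, 8.5 mm above the bench; axes of the tester. Two parallel black cheeks, 14 mm high, have their inner faces at y = +14.5 and -14.5 mm (gap 29 mm) from x = -4 to +24 mm. The black contact block, 22 mm high, with two brass stud sockets, closes the bay at x = +24 mm.
- mouth (a point): Middle of the bay's flared mouth, 14 mm before bay along the tester's x, 8.5 mm above the bench; axes of the tester. Here the lead-ins are 40 mm apart; they narrow to the cheeks' 29 mm within 10 mm. In front of the mouth the lane within 28 mm of the centre line is clear while the keeper stands open.
- battery: Loose 9 V battery, a black block with a gold band near its rear end, lying on its side, about 50 g: 26 wide x 44 long x 17 mm high. The end with the two metal studs, which goes in first, is towards its own -y. Origin on its underside, 21 mm behind its front (stud) face, 23 mm before its rear face. Starts 11 to 14 cm short of its place, up to 3 cm aside, 0.35 rad askew. Seated, its origin is 3 mm beyond bay in x.
- stud_end (a point): Middle of the battery's front face, which carries the two metal studs (2.5 mm long, they enter the sockets), 8.5 mm above the bench and 21 mm along -y from its origin; the battery's axes.
- keeper_pivot (a point): Point on the keeper arm's upright pivot axis, 10 mm above the bench, at x = -27.5, y = +36 mm in the axes of the tester; same axes.
- keeper_pin (a point): Middle of the keeper's upright red pin (9 mm diameter, standing from 13 to 31 mm above the bench), 50 mm from the pivot. The keeper is a flat aluminium arm 8 mm wide, 64 mm long, from 6 to 13 mm above the bench.
- keeper (a joint): Angle of the keeper arm (rad): 0 = closed, lying across behind the battery along the tester's -y, about 2 mm behind a seated battery (one not home is in its way). Grows as it opens, clockwise from above; at 1.57 it points along the tester's -x. Starts at 2.0 to 2.4, limit 2.5. Light friction, about 0.5 N at the pin; stays where left.
- heatsink: Bystander: black finned heatsink, 30 x 40 x 22 mm, loose; origin at the centre of its underside.
- side_cutters: Bystander: side cutters with red grips lying on the bench, 44 x 122 x 12 mm, loose; origin at the centre of the underside.
- capacitor: Bystander: grey can capacitor standing upright, 18 mm diameter, 34 mm high, loose; origin at the centre of its underside.
Things that resemble listed ones, but are neither listed nor needed, are in the scene too. What is shaped like the battery but purple or turquoise is not meant.

How it is judged (in metres and radians):
On the way, in this order (a step that is already met when the one before it is completed fails the run):
1. the battery has been pushed between the cheeks, stud end first, up to the contact block (within 6 mm) (x of battery in the frame of bay above -0.003 m and y of battery in the frame of bay between -0.004 and 0.004 m and x of stud_end in the frame of bay above 0.017 m), for 0.1 s.
2. the keeper has been swung shut behind the battery (value of joint keeper below 0.12 rad), for 0.2 s.
At the end, for the whole second after the job is handed in: The battery lies flat between the cheeks, stud end first, within 5 mm of the contact block, at rest, and the keeper is shut behind it (within 0.12 rad of its stop) (x of battery in the frame of bay above -0.002 m and y of battery in the frame of bay between -0.004 and 0.004 m and angle between the y axis of battery and the x axis of bay, either way round below 0.15 rad and angle between battery's own z axis and vertical below 0.1 rad and linear speed of battery below 0.02 m/s and value of joint keeper below 0.12 rad and x of stud_end in the frame of bay above 0.017 m); the robot touches nothing.
It fails at once if the battery is lifted off the bench (more than 6 mm) or tipped over (height (world z) of battery above 0.006 m or angle between battery's own z axis and vertical above 0.4 rad).
It fails at once if the heatsink, the side cutters or the capacitor is displaced by more than 15 mm (distance of any of heatsink, side_cutters, capacitor from where it was at the start of the episode above 0.015 m).
It also fails if it takes over 61 s, if anything falls off the work surface, if the arm or the gripper's body presses on something with over 40 N, if the wrist force passes 120 N, or if a joint passes its speed limit or range.

ROBOT

A 6-joint arm with a two-finger parallel gripper is mounted at the origin on a cart in front of the work surface, level with it; the furniture and walls round the work are solid. World frame = base frame: x ahead of the robot, y to its left, z up, the work surface at z = 0. Lengths are in m, angles in degrees, forces in N, time in s.
With the tool pointing down it reaches from about 0.4 to 0.825 m from the base axis. Payload 7 kg.
Tool frame: the origin (TCP) lies midway between the tips of the shut fingers; the grasp point (between the pads) lies 19 mm behind it; z points along the fingers, y is the line along which they close (so a half turn about z gives the same grasp; the last joint's range is limited). The gripper opens to 88 mm and grips with 3 to 60 N. Pads are 19 mm wide; open, the fingers measure 130 mm over their backs; the gripper's body (78 mm by 193 mm) begins 47 mm behind the grasp point.
Start: joints at [84.116, 20.546, 0.682, 0, -70.136, -16.507], TCP at [0.257, 0.624, 0.227] pointing down, gripper open.
Joint ranges: [-176.03, 176.03], [-82.01, 121.73], [-58.28, 71.71], [-173.87, 95.51], [-174.79, -0.11], [-173.66, 173.66]. Speed limits (degrees/s): [136.94, 136.94, 172.46, 180, 180, 180].

INTERFACE

Orientations are given as a 3x3 rotation matrix whose columns are the frame's x, y, z axes.
In Python, from rig import robot gives the robot as it stands. Calls block until the motion is done:
- robot.goto(position, orientation): joint-space move of the TCP to a pose.
- robot.servo_line(position, ori=None, speed=0.15): straight line of the TCP; ori=None keeps the orientation; speed is the mean speed in m/s.
- robot.movej(angles): joint-space move.
- robot.move_gripper(opening): opening from 0.0 (shut) to 1.0 (fully open); the grip force is fixed at half the most; returns when the fingers have stopped.
- robot.dwell(seconds).
- robot.ik(position, orientation): joint angles nearest the present ones, or None.
- robot.grab_frame(name): name is "scene" or "top" or "wrist"; returns (picture, depth): 480x640x3 uint8, red, green, blue; 480x640 float32, m along the optical axis (not along the pixel's ray), 0 where there is no reading.
- robot.camera_info(name): a dict with "vfov" (degrees; the focal length in pixels is half the picture's height over the tangent of half this angle, whatever the lens; pixels are square), "cx", "cy" (the principal point, pixels), "view" (4x4, takes a point from world to camera coordinates); the wrist camera has in their place "T_tool_cam" (4x4, takes a point from camera to tool coordinates, whose origin is the TCP and whose axes are the flange's). Camera axes: x right, y down, z forward; pixel columns grow to the right and rows downward; lengths in m; the calibration is good to about 2 mm. A picture is of the moment at which its call begins: read the wrist's pose just before it. camera_info takes no time and is no camera call.
A pose or a line that the arm cannot do raises robot.Unreachable and nothing moves.
- robot.job_done(): hands the job in; it is judged then, once.
Readings, each from a call of its own:
- robot.read_t(): time.
- robot.read_qpos(): joint angles.
- robot.read_qvel(): joint speeds.
- robot.read_effort(): joint torques, N m.
- robot.read_position(): TCP position.
- robot.read_tcp_rot(): TCP orientation.
- robot.read_force(): force on the tool from outside, world axes, zero at the start.
- robot.read_ft_torque(): the same for the moment, N m.
- robot.read_grip_width(): opening from 0.0 (shut) to 1.0 (fully open).
- robot.read_finger_force(): force on a finger pad.
Only numpy, scipy, OpenCV 4.12 (cv2) and the standard library are available. Lean on these libraries where they do the work, as an engineer would, in place of code of your own. Each camera call takes 0.05 s, during which the arm holds its last target. There are 200 camera calls.

## Working session

There is one attempt and no reset: what is moved stays moved. The work goes in short steps, each a Python script; the robot and the scene stay as the last script left them, time stands still between calls to the robot, and variables do not carry over. Pictures are saved under pics/ and viewed, at most 10 in all, crops included, and the job is handed in when it is done.

```bash
mkdir -p pics; ls
python3 - <<'E'
from rig import robot
import cv2,numpy as np
for n in("scene","top"):
    p,d=robot.grab_frame(n); np.savez(f"{n}0.npz",p=p,d=d); cv2.imwrite(f"pics/{n}0.png",p[:,:,::-1])
    c=robot.camera_info(n); print(n,c["vfov"],c["cx"],c["cy"],np.round(c["view"],4).tolist(), {k for k in c})
print(robot.camera_info("wrist"),robot.read_tcp_rot(),robot.read_t())
E
```

```text
pics
scene 55.991116161094375 320.48260368848526 237.20968733685223 [[0.7546, -0.6561, -0.0114, -0.2081], [-0.4109, -0.459, -0.7877, 0.3869], [0.5115, 0.5991, -0.6159, 0.4293], [0.0, 0.0, 0.0, 1.0]] {'cy', 'cx', 'vfov', 'view'}
top 48.82691180856955 324.22021034095127 237.8610565440314 [[0.0262, -0.9996, 0.0056, 0.2949], [-0.9776, -0.0268, -0.2088, 0.5529], [0.2089, 0.0001, -0.9779, 0.8236], [0.0, 0.0, 0.0, 1.0]] {'cy', 'cx', 'vfov', 'view'}
{'vfov': 70.54884026295944, 'cx': 319.07144452982413, 'cy': 242.65174973511427, 'T_tool_cam': array([[ 1.88721304e-04, -9.59999841e-01, -2.80000481e-01,
         7.65498446e-02],
       [ 9.99999829e-01,  3.36265203e-04, -4.78903712e-04,
        -2.49145388e-04],
       [ 5.53901906e-04, -2.80000342e-01,  9.59999740e-01,
        -1.59743701e-01],
       [ 0.00000000e+00,  0.00000000e+00,  0.00000000e+00,
         1.00000000e+00]])} [[ 9.24569515e-01 -3.81013153e-01 -4.34624310e-04]
 [-3.81013372e-01 -9.24568408e-01 -1.43868862e-03]
 [ 1.46319379e-04  1.49576531e-03 -9.99998871e-01]] 0.1
```

View pics/top0.png

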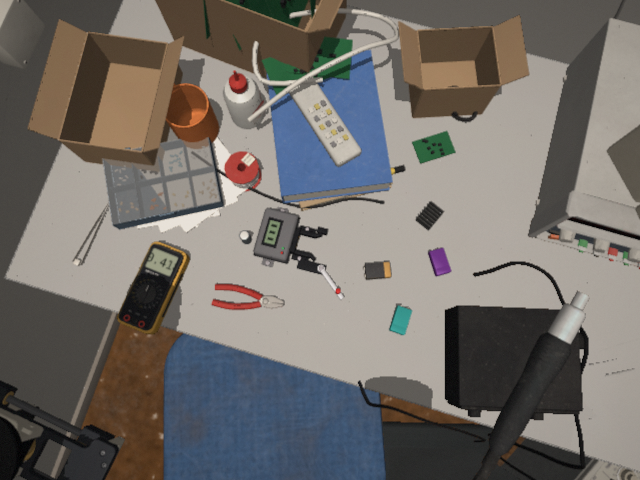

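View pics/scene0.png

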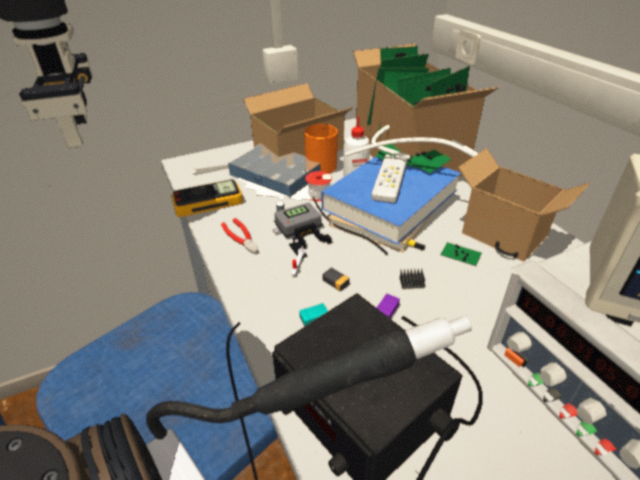

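The top view shows the tester at (277,235) with its display. Its cheeks open to the right at (313,232) and (312,267), and the keeper arm runs from (318,267) to about (341,294). The battery is at (377,270) with its gold (rear) end on the right, and the studs face the tester. The heatsink is at (429,215), the cutters at (250,297) and the capacitor at (245,237). The scene view agrees.

Next I'll get coarse positions from the top view and hover the wrist camera above them.

```bash
cat > h.py <<'E'
from rig import robot
import numpy as np, cv2
def cam(n):
    c=robot.camera_info(n); f=240/np.tan(np.radians(c["vfov"]/2))
    if "view" in c: T=np.linalg.inv(c["view"])
    else:
        W=np.eye(4); W[:3,:3]=robot.read_tcp_rot(); W[:3,3]=robot.read_position(); T=W@c["T_tool_cam"]
    return f,c["cx"],c["cy"],T
def ray(C,uv,z):
    f,cx,cy,T=C; uv=np.atleast_2d(np.asarray(uv,float))
    d=np.c_[(uv[:,0]-cx)/f,(uv[:,1]-cy)/f,np.ones(len(uv))]@T[:3,:3].T
    return T[:3,3]+d*((z-T[2,3])/d[:,2])[:,None]
def proj(C,P):
    f,cx,cy,T=C; p=(np.atleast_2d(P)-T[:3,3])@T[:3,:3]
    return np.c_[cx+f*p[:,0]/p[:,2],cy+f*p[:,1]/p[:,2]]
def rot(a):  # tool down, tool x axis at world heading a
    x=np.array([np.cos(a),np.sin(a),0]); z=np.array([0,0,-1.]); return np.c_[x,np.cross(z,x),z]
def snap(n,name):
    C=cam(n); p,d=robot.grab_frame(n); cv2.imwrite(f"pics/{name}.png",p[:,:,::-1]); np.savez(name+".npz",p=p,d=d,f=C[0],cx=C[1],cy=C[2],T=C[3]); return C,p,d
E
python3 - <<'E'
from h import *
C=cam("top")
for n,uv,z in [("bat",(377,270),.017),("bat rear",(391,269),.017),("tester",(277,235),.034),("pin",(339,291),.031),("piv",(319,267),.013),("cutter tip",(283,301),0.01),("heats",(429,215),.02),("cap",(245,237),.034),("ck1",(325,232),.014),("ck2",(322,270),.014)]:
    print(n,ray(C,uv,z)[0].round(3))
print(robot.read_qpos())
b=ray(C,(335,262),0)[0]
for a in (90,-90,0,180):
    for h in(.25,.3):
        q=robot.ik(b+np.array([0,0,h])-0.02*rot(np.radians(a))[:,0],rot(np.radians(a))); print(a,h,None if q is None else np.round(q,1))
E
```

```text
bat [0.499 0.217 0.017]
bat rear [0.502 0.193 0.017]
tester [0.553 0.391 0.034]
pin [0.46  0.282 0.031]
piv [0.502 0.317 0.013]
cutter tip [0.442 0.377 0.01 ]
heats [0.599 0.127 0.02 ]
cap [0.548 0.445 0.034]
ck1 [0.565 0.309 0.014]
ck2 [0.497 0.312 0.014]
[ 8.41159648e+01  2.05878397e+01  6.39089116e-01 -1.73530109e-02
 -7.01357997e+01 -1.65065303e+01]
90 0.25 [ 47.   10.9  -9.5   0.  -69.6 133. ]
90 0.3 [ 47.    9.4  -4.8   0.  -75.7 133. ]
-90 0.25 [ 49.7  12.7  -7.1   0.  -70.1 -49.7]
-90 0.3 [ 49.7  11.4  -2.5   0.  -76.2 -49.7]
0 0.25 [ 49.9  10.1 -10.5   0.  -69.4  40.1]
0 0.3 [ 49.9   8.7  -5.8   0.  -75.6  40.1]
180 0.25 [  46.9   13.4   -6.2    0.   -70.4 -136.9]
180 0.3 [  46.9   12.1   -1.5    0.   -76.4 -136.9]
```

Run:
```python
from h import *
robot.goto([0.43,0.28,0.15],rot(0)); robot.move_gripper(0)
robot.dwell(.3)
C,p,d=snap("wrist","w1"); print(robot.read_t(), robot.read_position())
```

```text
3.3333 [0.43000518 0.28000151 0.14999496]
```

View pics/w1.png

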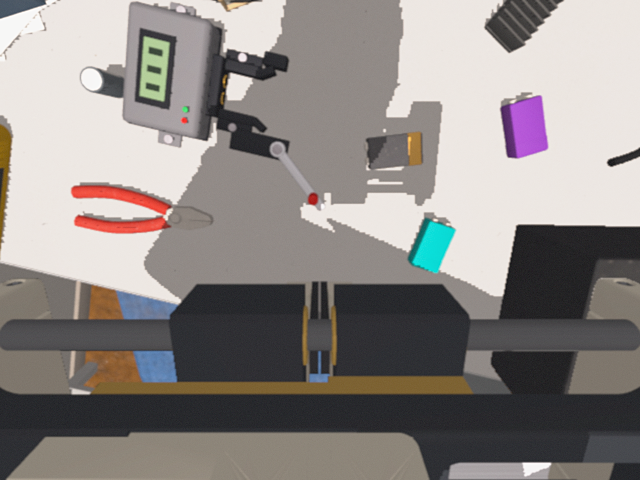

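The wrist view shows the battery at (395,150) with its gold rear band on the right at (415,149). The tester housing is at (172,70), with cheeks at (250,62) and (250,135). The keeper pivot is at (277,149) and the red pin at (313,199). Next I'll fit shapes using the depth heights.

```bash
cat >> h.py <<'E'
def cloud(C,d):
    f,cx,cy,T=C; v,u=np.mgrid[:480,:640]; P=np.stack([(u-cx)/f*d,(v-cy)/f*d,d],-1)@T[:3,:3].T+T[:3,3]; P[d==0]=np.nan; return P
def biggest(m):
    n,l,s,c=cv2.connectedComponentsWithStats(m.astype(np.uint8)); return l==1+np.argmax(s[1:,4])
def rect(C,m,z):  # min-area rectangle of mask on plane z: centre, sizes(long,short), heading of long side
    cs,_=cv2.findContours(m.astype(np.uint8),cv2.RETR_EXTERNAL,cv2.CHAIN_APPROX_NONE); c=max(cs,key=cv2.contourArea)[:,0]
    (ctr,(w,h),a)=cv2.minAreaRect((ray(C,c,z)[:,:2]*1000).astype(np.float32))
    if w<h: w,h,a=h,w,a+90
    return np.array(ctr)/1000,w,h,a%180
def battery(C,p,d,lo=(.42,.12),hi=(.58,.42),verbose=True):
    P=cloud(C,d); hsv=cv2.cvtColor(p,cv2.COLOR_RGB2HSV)
    roi=(P[...,0]>lo[0])&(P[...,0]<hi[0])&(P[...,1]>lo[1])&(P[...,1]<hi[1])
    gold=biggest(roi&(hsv[...,0]>10)&(hsv[...,0]<30)&(hsv[...,1]>120)&(hsv[...,2]>60)&(P[...,2]>.008))
    return P,hsv,roi,gold
E
python3 - <<'E'
from h import *
for n in("wrist","top"):
    if n=="wrist":
        z=np.load("w1.npz"); C=(float(z['f']),float(z['cx']),float(z['cy']),z['T'])
    else: z=np.load("top0.npz"); C=cam("top")
    p,d=z['p'],z['d']; P,hsv,roi,gold=battery(C,p,d)
    print(n,"bench z",np.nanmedian(P[...,2][roi]))
    g=ray(C,np.argwhere(gold)[:,::-1],.017).mean(0); print(" gold",gold.sum(),g.round(4))
    near=np.hypot(P[...,0]-g[0],P[...,1]-g[1])<.055
    m=biggest(near&(P[...,2]>.013)&(P[...,2]<.024)); print(" bat",rect(C,m,.017))
    r2=(P[...,0]>.46)&(P[...,0]<.64)&(P[...,1]>.28)&(P[...,1]<.46)
    m=biggest(r2&(P[...,2]>.031)&(P[...,2]<.038)); m=cv2.morphologyEx(m.astype(np.uint8),cv2.MORPH_OPEN,np.ones((5,5))); print(" housing",rect(C,m,.034),np.nanmedian(P[...,2][m>0]))
    ck=r2&(P[...,2]>.0115)&(P[...,2]<.018)&(P[...,1]<.37)&(hsv[...,2]<80)
    k,l,s,c=cv2.connectedComponentsWithStats(ck.astype(np.uint8))
    for i in range(1,k):
        if s[i,4]>15: print(" cheek",s[i,4],c[i].round(1),rect(C,l==i,.014))
    red=(P[...,0]>.42)&(P[...,0]<.52)&(P[...,1]>.24)&(P[...,1]<.34)&((hsv[...,0]<8)|(hsv[...,0]>172))&(hsv[...,1]>130)&(P[...,2]>.012)
    uv=np.argwhere(biggest(red))[:,::-1]; zz=P[...,2][biggest(red)]; print(" pin",len(uv),uv.mean(0),ray(C,uv,.029).mean(0).round(4),np.nanmax(zz), np.nanmean(P[biggest(red)],0).round(4))
z=np.load("w1.npz"); cv2.imwrite("pics/w1c.png",cv2.resize(z['p'][:220,110:440,::-1],None,fx=2.4,fy=2.4,interpolation=cv2.INTER_CUBIC))
E
```

```text
wrist bench z 0.2336126330710646
 gold 5202 [0.2679 0.2996 0.017 ]Traceback (most recent call last):
  File "<stdin>", line 10, in <module>
  File "h.py", line 23, in biggest
    n,l,s,c=cv2.connectedComponentsWithStats(m.astype(np.uint8)); return l==1+np.argmax(s[1:,4])
                                                                              ~~~~~~~~~^^^^^^^^^
    return _wrapfunc(a, 'argmax', axis=axis, out=out, **kwds)
    return bound(*args, **kwds)
ValueError: attempt to get argmax of an empty sequence
```

```bash
sed -i 's/(P\[...,2\]>.008))/(P[...,2]>.008)\&(P[...,2]<.03))/; s/&(P\[...,1\]<hi\[1\])/\&(P[...,1]<hi[1])\&(P[...,2]<.06)/' h.py
cat > m.py <<'E'
from h import *
for n in("wrist","top"):
    if n=="wrist":
        z=np.load("w1.npz"); C=(float(z['f']),float(z['cx']),float(z['cy']),z['T'])
    else: z=np.load("top0.npz"); C=cam("top")
    p,d=z['p'],z['d']; P,hsv,roi,gold=battery(C,p,d)
    print(n,"bench z",np.nanmedian(P[...,2][roi]))
    g=ray(C,np.argwhere(gold)[:,::-1],.017).mean(0); print(" gold",gold.sum(),g.round(4))
    near=np.hypot(P[...,0]-g[0],P[...,1]-g[1])<.055
    m=biggest(near&(P[...,2]>.013)&(P[...,2]<.024)); print(" bat",rect(C,m,.017))
    r2=(P[...,0]>.46)&(P[...,0]<.64)&(P[...,1]>.28)&(P[...,1]<.46)
    m=biggest(r2&(P[...,2]>.031)&(P[...,2]<.038)); m=cv2.morphologyEx(m.astype(np.uint8),cv2.MORPH_OPEN,np.ones((5,5))); print(" housing",rect(C,m,.034),np.nanmedian(P[...,2][m>0]))
    ck=r2&(P[...,2]>.0115)&(P[...,2]<.018)&(P[...,1]<.37)&(hsv[...,2]<80)
    k,l,s,c=cv2.connectedComponentsWithStats(ck.astype(np.uint8))
    for i in range(1,k):
        if s[i,4]>15: print(" cheek",s[i,4],c[i].round(1),rect(C,l==i,.014))
    red=(P[...,0]>.42)&(P[...,0]<.52)&(P[...,1]>.24)&(P[...,1]<.34)&((hsv[...,0]<8)|(hsv[...,0]>172))&(hsv[...,1]>130)&(P[...,2]>.012)&(P[...,2]<.05)
    b=biggest(red); uv=np.argwhere(b)[:,::-1]; print(" pin",len(uv),uv.mean(0),ray(C,uv,.029).mean(0).round(4),np.nanmax(P[...,2][b]), np.nanmean(P[b],0).round(4))
z=np.load("w1.npz"); cv2.imwrite("pics/w1c.png",cv2.resize(z['p'][:220,110:440,::-1],None,fx=2.4,fy=2.4,interpolation=cv2.INTER_CUBIC))
E
python3 m.py
```

```text
wrist bench z 0.0019170933832781123
 gold 400 [0.5032 0.2009 0.017 ]
 bat (array([0.50110266, 0.21776129]), 47.37933349609375, 26.57388687133789, 96.25302791595459)
 housing (array([0.5569671 , 0.39322998]), 82.85987091064453, 59.430755615234375, 167.35701751708984) 0.03555154635280605
 cheek 96 [218.6  40.6] (array([0.5830816 , 0.35781931]), 18.53571319580078, 3.838164806365967, 175.14913177490234)
 cheek 887 [257.9  65.9] (array([0.56515778, 0.33030914]), 51.476871490478516, 17.711748123168945, 97.61194181442261)
 cheek 452 [239.8 118.2] (array([0.52667047, 0.34339819]), 40.35578918457031, 12.172345161437988, 70.6707763671875)
 pin 89 [312.56179775 198.60674157] [0.4628 0.2854 0.029 ] 0.03424006117196504 [0.4633 0.2853 0.0316]
top bench z 0.001561501073972349
 gold 90 [0.501  0.2002 0.017 ]
 bat (array([0.49968866, 0.21625826]), 46.178897857666016, 27.206497192382812, 96.8031702041626)
 housing (array([0.55589648, 0.39261081]), 82.9391860961914, 58.65159606933594, 168.45685577392578) 0.034834536191993226
 cheek 137 [314.2 232. ] (array([0.56350952, 0.32825482]), 47.689971923828125, 17.227645874023438, 98.46960639953613)
 cheek 84 [304.3 253.6] (array([0.52509491, 0.34239697]), 38.14109802246094, 8.906580924987793, 72.90381622314453)
 pin 19 [337.47368421 290.63157895] [0.4605 0.2849 0.029 ] 0.034464375454532514 [0.4603 0.2849 0.031 ]
```

View pics/w1c.png

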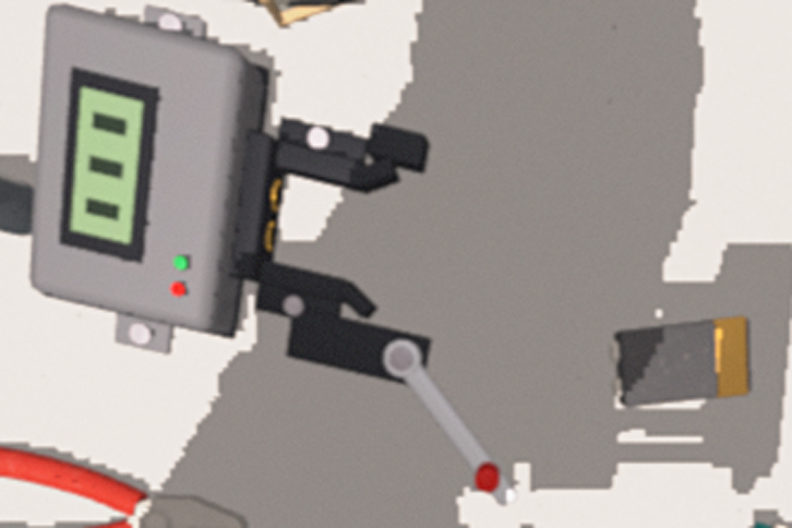

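The crop shows the contact block with brass sockets at (272,215), the lower cheek's inner edge from (262,262) to (350,285) and the pivot cap at (401,357). The pin is at (487,477). The battery's studs are at (617,365) and its gold rear edge at (747,355). Now the tester frame.

Run:
```python
from h import *
z=np.load("w1.npz"); C=(float(z['f']),float(z['cx']),float(z['cy']),z['T'])
full=lambda x,y:(110+x/2.4-.3,y/2.4-.3)
piv=ray(C,full(401,357),.014)[0]; pin=ray(C,full(487,474),.031)[0]
print("piv",piv,"pin",pin,"dist",np.hypot(*(pin-piv)[:2]))
for hd in (77.4,78.4):
    a=np.radians(hd); xt=np.array([np.cos(a),np.sin(a)]); yt=np.array([-xt[1],xt[0]])
    O=piv[:2]+.0275*xt-.036*yt
    L=lambda P:np.array([(np.asarray(P)[:2]-O)@xt,(np.asarray(P)[:2]-O)@yt])*1000
    print(hd,"O",O.round(4),"housing",L((.557,.3932)).round(1))
    for n,c,h in [("lo cheek in",(262,262),.014),("lo cheek in",(350,285),.014),("lo flare end",(375,305),.014),("sock1",(276,195),.0085),("sock2",(270,236),.0085),("up cheek bot inner",(365,192),.0),("up flare",(428,140),.014),("blk",(270,135),.022),("blk",(235,272),.022)]:
        print("  ",n,L(ray(C,full(*c),h)[0]).round(1))
    d=pin-piv; print("  keeper angle",np.arctan2(-(d[:2]@xt),-(d[:2]@yt)), "bat",L((.5011,.2178)))
```

```text
piv [0.50278147 0.31550935 0.014     ] pin [0.46431874 0.2853012  0.031     ] dist 0.048907190875952945
77.4 O [0.5439 0.3345] housing [60.1  0. ]
   lo cheek in [24.2 15.7]
   lo cheek in [-6.1 16.5]
   lo flare end [-15.6  21. ]
   sock1 [24.1 -6.5]
   sock2 [24.3  6.7]
   up cheek bot inner [ -3.5 -15.1]
   up flare [-23.5 -33.1]
   blk [ 24.6 -22. ]
   blk [30.2 21. ]
  keeper angle 2.2559139214579362 bat [-123.22299503   16.32633628]
78.4 O [0.5436 0.3352] housing [59.5 -1.5]
   lo cheek in [23.9 14.8]
   lo cheek in [-6.5 16.1]
   lo flare end [-15.9  20.8]
   sock1 [23.4 -7.4]
   sock2 [23.8  5.8]
   up cheek bot inner [ -4.4 -15.5]
   up flare [-24.7 -33.1]
   blk [ 23.6 -22.9]
   blk [30. 20.]
  keeper angle 2.2733672139778793 bat [-123.55176873   17.99992929]
```

The tester frame is consistent: with heading 77.4° the sockets and housing come out symmetric, the pin is 49 mm from the pivot, and the block face sits at +24. The battery is at (-123,+16) mm in that frame, turned +19°. One flat side push towards -y should square and centre it.

```bash
cat >> h.py <<'E'
HD=77.4; _a=np.radians(HD); O=np.array([.5439,.3345]); xt=np.array([np.cos(_a),np.sin(_a)]); yt=np.array([-xt[1],xt[0]])
def W(x,y,z): return np.r_[O+x/1000*xt+y/1000*yt,z]
def L(P): P=np.asarray(P)[:2]-O; return np.array([P@xt,P@yt])*1000
RS=rot(_a-np.pi/2); RP=rot(_a-np.pi)   # tool x along -yt / along -xt
def look(name,n="wrist"):
    C,p,d=snap(n,name); P,hsv,roi,gold=battery(C,p,d)
    g=ray(C,np.argwhere(gold)[:,::-1],.017).mean(0)
    near=np.hypot(P[...,0]-g[0],P[...,1]-g[1])<.055
    c,w,h,a=rect(C,biggest(near&(P[...,2]>.013)&(P[...,2]<.024)),.017)
    print(n,"bat",L(c).round(1),"rel",round(a-HD,1),"size",round(w,1),round(h,1),"gold",L(g).round(1),"t",round(robot.read_t(),2)); return C,p,d
E
python3 - <<'E'
from h import *
robot.goto(W(-121,60,.08),RS); robot.servo_line(W(-121,60,.005))
robot.servo_line(W(-121,22.5,.005),speed=.04); print(robot.read_force(),robot.read_position())
robot.servo_line(W(-121,60,.03),speed=.1); robot.goto(W(-90,75,.15),RS); robot.dwell(.2)
look("w2"); look("t2","top")
E
```

```text
[ 0.83931269 -0.13040313 -0.11396846] [0.49541441 0.22126466 0.00494867]
wrist bat [-129.    -3.2] rel -0.0 size 46.6 25.2 gold [-145.5   -3.2] t 6.94Traceback (most recent call last):
  File "<stdin>", line 5, in <module>
  File "h.py", line 39, in look
    C,p,d=snap(n,name); P,hsv,roi,gold=battery(C,p,d)
                                       ~~~~~~~^^^^^^^
  File "h.py", line 32, in battery
    gold=biggest(roi&(hsv[...,0]>10)&(hsv[...,0]<30)&(hsv[...,1]>120)&(hsv[...,2]>60)&(P[...,2]>.008)&(P[...,2]<.03))
  File "h.py", line 23, in biggest
    n,l,s,c=cv2.connectedComponentsWithStats(m.astype(np.uint8)); return l==1+np.argmax(s[1:,4])
                                                                              ~~~~~~~~~^^^^^^^^^
    return _wrapfunc(a, 'argmax', axis=axis, out=out, **kwds)
    return bound(*args, **kwds)
ValueError: attempt to get argmax of an empty sequence
```

Run:
```python
from h import *
robot.goto(W(-172,-3.2,.08),RP); robot.servo_line(W(-172,-3.2,.005)); print(robot.read_force())
robot.servo_line(W(-150,-3.2,.005),speed=.04)
robot.servo_line(W(-82,0,.005),speed=.04); print(robot.read_force(),robot.read_position())
robot.servo_line(W(-95,0,.005),speed=.1); robot.servo_line(W(-100,0,.08),speed=.2); robot.goto(W(-60,75,.15),RS); robot.dwell(.2)
look("w3")
```

```text
[-0.00981124  0.01982431  1.27367723]
[-0.24478797  0.64669312 -0.86557364] [0.5260162  0.25436131 0.00502386]
wrist bat [-47.8   0.1] rel 0.6 size 46.1 26.4 gold [-63.9   0. ] t 13.74
```

View pics/w3.png

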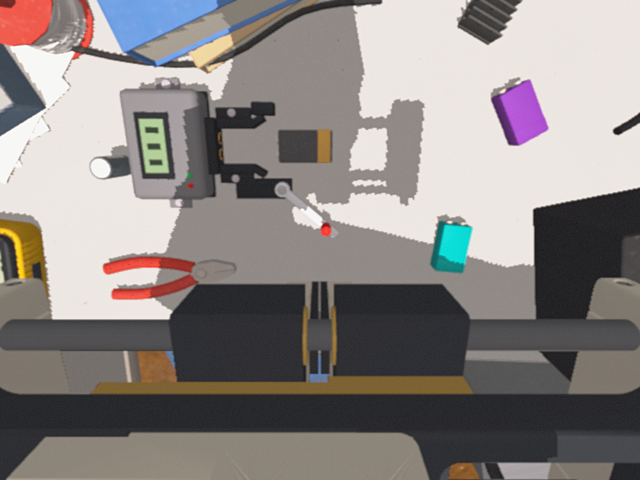

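The battery is squared and on the centre line, with its origin at about (-48,0), right at the mouth (pixel (305,146)). The keeper is still open, with the pin at (326,230). Now push it home.

Run:
```python
from h import *
robot.goto(W(-98,0,.08),RP); robot.servo_line(W(-98,0,.005)); 
robot.servo_line(W(-88,0,.005),speed=.06); f0=robot.read_force()
robot.servo_line(W(-38,0,.005),speed=.04); print((robot.read_force()-f0)[:2]@xt)
x=-38
while x<-26:
    x+=.7; robot.servo_line(W(x,0,.005),speed=.02); f=(robot.read_force()-f0)[:2]@xt; print(round(x,1),round(f,2),L(robot.read_position()).round(1))
    if f<-7: break
robot.servo_line(W(-60,0,.005),speed=.1); robot.servo_line(W(-70,0,.08),speed=.2); robot.goto(W(-60,85,.15),RS); robot.dwell(.2)
look("w4")
```

```text
0.026612972021454833
-37.3 0.92 [-37.4  -0. ]
-36.6 0.63 [-36.6  -0. ]
-35.9 0.76 [-35.8  -0. ]
-35.2 0.39 [-35.1  -0. ]
-34.5 -0.48 [-34.4  -0. ]
-33.8 0.95 [-33.7  -0. ]
-33.1 1.64 [-33.  -0.]
-32.4 0.42 [-32.4  -0. ]
-31.7 -2.65 [-32.2   0.1]
-31.0 -5.85 [-32.2   0.2]
-30.3 -7.79 [-32.2   0.2]
wrist bat [ 5.1 -1.4] rel 89.7 size 65.6 57.1 gold [-13.9  -0.1] t 22.64
```

View pics/w4.png

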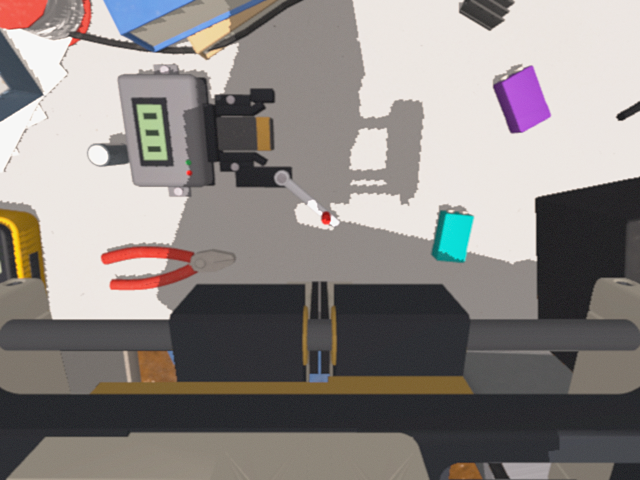

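The battery is home against the contact block: gold at (263,134), origin about +2 mm, y about 0, and a hard stop was felt. The keeper pin is at (326,218), still open. Now swing the keeper.

Run:
```python
from h import *
off=16.5
def pose(th,back,z=.018):
    px,py=-27.5-50*np.sin(th),36-50*np.cos(th); mx,my=np.cos(th),-np.sin(th)
    return W(px-back*mx,py-back*my,z),rot(_a-th)
from h import _a
T0=2.256
p,R=pose(T0,26,.08); robot.goto(p,R); p,R=pose(T0,26); robot.servo_line(p,ori=R,speed=.15); f0=robot.read_force()
for th in np.r_[np.arange(T0,.2,-.12),.2,.12,.07,.04,.02,0,-.02,-.04]:
    p,R=pose(th,off); robot.servo_line(p,ori=R,speed=.06); F=(robot.read_force()-f0)[:2]
    m=R[:2,0]; f=F@m; print(round(th,2),round(f,2),end="; ")
    if f<-4: break
print(robot.read_t())
p,_=pose(max(th,0),off+12); robot.servo_line(p,speed=.08); robot.servo_line(p+[0,0,.08],speed=.2); robot.goto(W(-60,85,.15),RS); robot.dwell(.2)
C,pic,d=snap("wrist","w5"); P=cloud(C,d); hsv=cv2.cvtColor(pic,cv2.COLOR_RGB2HSV)
gr=np.array([[np.nan]])
red=((hsv[...,0]<8)|(hsv[...,0]>172))&(hsv[...,1]>130)&(P[...,2]>.012)&(P[...,2]<.05)&(np.hypot(P[...,0]-W(-27,0,0)[0],P[...,1]-W(-27,0,0)[1])<.08)
uv=np.argwhere(biggest(red))[:,::-1]; q=L(ray(C,uv,.029).mean(0)); print("pin",len(uv),q,"th",np.arctan2(-27.5-q[0],36-q[1]),robot.read_t())
cv2.imwrite("pics/w5c.png",cv2.resize(pic[60:240,100:350,::-1],None,fx=3,fy=3))
```

```text
2.26 -0.68; 2.14 0.02; 2.02 -0.46; 1.9 -0.29; 1.78 0.33; 1.66 0.6; 1.54 0.12; 1.42 -0.32; 1.3 -0.54; 1.18 -1.06; 1.06 -0.13; 0.94 -0.24; 0.82 -0.29; 0.7 -1.1; 0.58 -0.85; 0.46 -0.44; 0.34 0.52; 0.22 -0.09; 0.2 -0.31; 0.12 0.33; 0.07 0.22; 0.04 -0.83; 0.02 -0.57; 0.0 0.1; -0.02 -0.4; -0.04 -1.68; 30.7583
pin 111 [-28.29693852 -13.4664835 ] th 0.016109283064472044 33.4417
```

View pics/w5c.png

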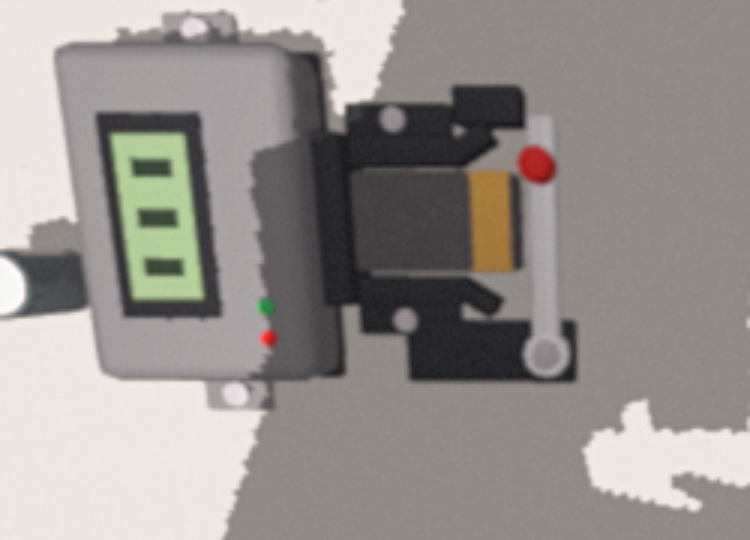

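The keeper lies across behind the battery: pin at (537,165), pivot at (545,354), angle about 0.02 rad. The battery is seated between the cheeks and the arm is clear, so I'm handing it in.

```bash
python3 -c "
from rig import robot
print(robot.job_done(),robot.read_t())"
```

```text
the job is handed in; nothing more can be done
the job is handed in; nothing more can be done
```

The battery is seated against the contact block and the keeper is shut behind it at about 0.02 rad by the camera; the job was handed in after about 33 s, but the judge's verdict was not shown.

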